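# Hold an end-quench bar against the spring stop for clamping

### The arm

A 7-joint arm with a two-finger parallel gripper is mounted at the origin on a cart in front of the work surface, level with it; the furniture and walls round the work are solid. World frame = base frame: x ahead of the robot, y to its left, z up, the work surface at z = 0. Lengths are in mm, angles in rad, forces in N, time in s.
With the tool pointing down it reaches from about 425 to 950 mm from the base axis. Payload 16.7 kg.
Tool frame: the origin (TCP) lies at the very end of the fingers, on their centre line; the grasp point (between the pads) lies 19 mm behind it; z points along the fingers, y is the line along which they close (so a half turn about z gives the same grasp; the last joint's range is limited). The gripper opens to 94 mm and grips with 3 to 60 N. Pads are 16 mm wide; open, the fingers measure 119 mm over their backs; the gripper's body (75 mm by 177 mm) begins 78 mm behind the grasp point.
Start: joints at [-1.282, 0.426, 0.074, 1.606, -0.034, 1.111, -0.067], TCP at [286.773, 611.01, 174.167] pointing down, gripper open.
Joint ranges: [-2.85, 2.85], [-0.5, 2.14], [-1.23, 1.37], [0.21, 2.46], [-1.02, 4.16], [0.16, 2.05], [-2.73, 2.73]. Speed limits (rad/s): [1.89, 1.89, 2.39, 2.39, 3.01, 3.01, 3.01].

### API

Orientations are given as a rotation vector (axis times angle).
In Python, from workcell import env, eyes gives the robot as it stands.
- The arm moves only by the shell command python3 -m creep 'ROWS' [OPENING]. ROWS is text: rows parted by semicolons, each of 6 numbers parted by spaces: the shift along the world's x, y, z in m, then the turn, a rotation vector about the world's x, y, z in degrees. A call has 1 to 20 rows; each row is the pose to reach, as a shift and turn from the pose commanded when the call began; what a row does not reach only later rows make up. A row lasts 1/10 s, in which the tool goes at most 50 mm and 8.59 degrees, less where a joint would pass 70% of its speed; a pose out of reach is approached as far as the arm can. A call with a gripper value outside its range is refused whole. OPENING is the finger opening in m, from 0 to 0.094, set as the call begins (- or left out, the last holds). The fingers move at their own pace and stop on an object; the grip force is fixed at half the most. Time passes only in rows, so rows that repeat a pose let the fingers close. It gives the time, the measured TCP pose, the force, the opening and the grip force at its end, in the units of the state.
- env.sense(): the state, without advancing time (a new reading comes with each control period).
- eyes.camera(name): name is "side" or "top"; returns a dict with "img" (384x512x3 uint8, blue, green, red), "vfov" (degrees; the focal length in pixels is half the picture's height over the tangent of half this angle, whatever the lens; pixels are square), "cx", "cy" (the principal point, pixels), "pose" (4x4, takes a point from camera to world coordinates). Camera axes: x right, y down, z forward; pixel columns grow to the right and rows downward; lengths in mm; the calibration is good to about 2 mm. A picture is of the moment at which its call begins. There is no depth.
- env.hand_in(): hands the job in; it is judged then, once.
Trained networks look in a picture, given as the dict that the camera call returned (one of the last four; its "shot" number tells which), for a name from the list of things; names that differ only in an ending like _2 or _b are one class to them, and where a whole thing is asked for, a point or a joint stands for the part that bears it (a point fixed in the world has none). Each returns a list of dicts, best first, with "score" (0 to 1); they miss things now and then, are a little off and sometimes report something else, mostly with a low value. They report only what shows in the picture. A call takes as long as a camera call.
- eyes.find_in(query, picture): "at" ([x, y, z] in mm, in world coordinates, good to about 4 mm: the middle of the surface that is visible of it).
The state is a dict: "t": time; "joint_pos": joint angles; "dq": joint speeds; "effort": joint torques, N m; "position": TCP position; "tool_rot": TCP orientation; "contact_force": force on the tool from outside, world axes, zero at the start; "ft_torque": the same for the moment, N m; "opening": opening from 0.0 (shut) to 1.0 (fully open); "grasp_force": force on a finger pad.
Only numpy, scipy, OpenCV 4.12 (cv2) and the standard library are available. Lean on these libraries where they do the work, as an engineer would, in place of code of your own. Each camera call takes 0.05 s, during which the arm holds its last target. There are 200 camera calls.

### The job

Take the steel test bar from its V-rest, lay it on the rail of the holding fixture and slide it, plain end first, under the clamp bridge against the spring stop, so that a colleague can tighten the clamp screw on it. Press the bar straight on until the stop's plunger is half way in, with the housing face between the two grooves of the stem and never right to the end of its travel, and finish while still gripping the bar and keeping up that push, the bar lying flat on the rail. Leave the other things on the bench where they are.

Things in the scene. Friction and masses are not known exactly. Their poses are not given: they have to be found in the camera images.
- bar_center (a point): middle of the steel test bar, on its axis. It starts in the V-rest, axis 36 mm above the bench. Axes as the bar's: x along it to the plain end, y across (25 mm wide: grip here), z at right angles to the two ground flats (on top and underneath, 23.2 mm apart). Grip it about 24 mm behind the middle (-x), so that the front is free to go under the bridge
- bar: the steel test bar, a 25 mm round 100 mm long, about 0.38 kg; origin and axes as bar_center. Its +x end is plain; at its -x end it has an undercut head: a neck 19 mm in diameter from 39 to 44 mm behind the middle, then a 6 mm long head of 25 mm
- bar_tip (a point): centre of the plain end face of the bar, 50 mm ahead of its middle along its own x
- rest: white plastic V-rest, fixed to the bench: base plate 100 x 56 x 6 mm, origin at the centre of its underside; a V-grooved block 20 mm wide, 27 mm high, runs along its x and carries the bar, plain end to +x. Beside that block nothing stands above the base plate, so fingers can reach down each side of the bar
- fixture: holding fixture, fixed to the bench. Base plate 225 x 74 x 12 mm from x = -97 to +128 mm, origin at its underside on the centre line; +x is the way the bar is pushed. In a row along x it carries the rail, the clamp bridge (x = 10 to 42 mm) and the spring stop, whose housing fills x = 72 to 116 mm, 56 mm wide, up to 64 mm high, with a cap behind it
- rail_top (a point): on top of the rail, 32 mm above the bench, half-way along its free part; axes as the fixture's. The steel rail is 14 mm wide along y = 0 from 48 mm behind this point to beyond the bridge; the bar lies on it on its lower flat, axis 43.6 mm above the bench. Up to the bridge, which begins 48 mm ahead (+x), both sides and above are free: lay the bar here, then slide it on
- bridge_gap (a point): middle of the way in under the clamp bridge, at the height of the seated bar's axis (43.6 mm); the bridge reaches 32 mm on from here along the fixture's x. Gap between its posts 28.4 mm (40 mm at the mouth, tapering over 8 mm); above, the clamp screw's foot is 58.5 mm over the bench, the beam's top 70 mm, the screw's black head 91 mm
- plunger_face (a point): centre of the plunger's front face, a disc 20 mm in diameter on the bar's axis line; with the plunger out it lies 48 mm ahead of the fixture's origin along the fixture's x, 43.6 mm above the bench, and it moves with the plunger
- plunger (a joint): how far the spring stop's plunger is pushed in, in m: 0 fully out, 0.016 end of travel; it pushes back with 4 N plus 0.7 N per mm. Its stem has two turned grooves, 4 and 12 mm from the housing face when fully out: pushed in 4 to 12 mm, the first groove has gone into the housing and the second is still outside
- specimen: bystander: black mounted specimen, a disc 30 mm in diameter, 18 mm high; origin at the centre of its underside
- loupe: bystander: black stand loupe, 36 mm in diameter, 36 mm high; origin at the centre of its underside
- clay: bystander: grey-green block of mounting clay, 33 x 51 x 17 mm; origin at the centre of its underside

How it is judged (in metres and radians):
On the way:
1. the bar's plain end has entered under the clamp bridge, low over the rail, before the plunger is touched (x of bar_tip in the frame of fixture between 0.012 and 0.05 m and y of bar_tip in the frame of fixture between -0.006 and 0.006 m and z of bar_tip in the frame of fixture below 0.05 m and value of joint plunger below 0.002 m), for 0.05 s.
At the end, for the whole second after the job is handed in: Still gripped, the bar's plain end presses the plunger with 5 to 15 N, plunger 4 to 12 mm in (housing face between the grooves), end centred on it within 6 mm; bar at rest, within about 2 mm of its seated height, axis within 4 degrees of the fixture's, flats level within 7 degrees (value of joint plunger between 0.004 and 0.012 m and contact force between bar and plunger between 5 and 15 N and contact force between the fingers and bar above 3 N and distance between bar_tip and plunger_face below 0.006 m and z of bar_center in the frame of fixture between 0.0415 and 0.046 m and angle between the x axis of bar_center and the x axis of fixture, either way round below 0.07 rad and angle between the z axis of bar_center and the z axis of fixture, either way round below 0.12 rad and linear speed of bar below 0.01 m/s); the arm keeps its last pose, push and grip.
It fails at once if the plunger is driven to the end of its travel (value of joint plunger above 0.0155 m).
It fails at once if a bystander (specimen, loupe, clay block) is moved by more than 3 cm (distance of any of specimen, loupe, clay from where it was at the start of the episode above 0.03 m).
It also fails if it takes over 40 s, if anything falls off the work surface, if the arm or the gripper's body presses on something with over 40 N, if the wrist force passes 120 N, or if a joint passes its speed limit or range.

## Working session

There is one attempt and no reset: what is moved stays moved. The work goes in short steps, Python scripts to look and compute and a shell command to move; the robot and the scene stay as the last step left them, time stands still between calls to the robot, and variables do not carry over. Pictures are saved under pics/ and viewed, at most 10 in all, crops included, and the job is handed in when it is done.

```bash
mkdir -p pics; python3 - <<'E'
from workcell import env, eyes
import cv2, numpy as np
np.set_printoptions(precision=3,suppress=True)
for c in ("side","top"):
    p=eyes.camera(c); cv2.imwrite(f"pics/{c}1.png",p["img"])
    print(c,p["vfov"],p["cx"],p["cy"]);print(np.array(p["pose"]))
    for q in ("bar","rest","fixture","bar_tip","bridge_gap","rail_top","plunger_face","specimen","loupe","clay"):
        r=eyes.find_in(q,p); print(q,[(np.round(d["at"],0),round(d["score"],2)) for d in r[:2]])
print(env.sense())
E
```

```text
side 49.75031539964439 261.0061345474386 194.39478825831915
[[   1.      -0.017    0.014  477.553]
 [  -0.02    -0.436    0.9   -728.49 ]
 [  -0.009   -0.9     -0.436  439.951]
 [   0.       0.       0.       1.   ]]
bar [(array([528., -94.,  46.]), 0.9)]
rest [(array([542., -98.,   4.]), 0.59)]
fixture [(array([500., 147.,  20.]), 0.94)]
bar_tip [(array([536., -92.,  42.]), 0.56), (array([ 388., -166.,   15.]), 0.22)]
bridge_gap [(array([500., 147.,  19.]), 0.74)]
rail_top [(array([501., 147.,  22.]), 0.59)]
plunger_face []
specimen [(array([ 384., -167.,   17.]), 0.88)]
loupe [(array([ 617., -127.,   35.]), 0.58)]
clay [(array([380., -24.,  14.]), 0.57)]
top 56.135473135096845 259.1987221795356 192.72414024021825
[[ -0.004  -0.986   0.167 367.583]
 [ -1.      0.004  -0.001   0.462]
 [  0.001  -0.167  -0.986 888.662]
 [  0.      0.      0.      1.   ]]
bar [(array([533., -74.,  49.]), 0.83)]
rest [(array([530., -63.,  10.]), 0.85), (array([494., 153.,  13.]), 0.18)]
fixture [(array([497., 155.,  13.]), 0.96)]
bar_tip [(array([539., -74.,  55.]), 0.94)]
bridge_gap [(array([495., 155.,  14.]), 0.83)]
rail_top [(array([494., 151.,  12.]), 0.65)]
plunger_face [(array([513., 197.,  48.]), 0.46), (array([530., -63.,   8.]), 0.42)]
specimen [(array([ 385., -158.,   21.]), 0.72)]
loupe [(array([ 612., -121.,   39.]), 0.47)]
clay [(array([380.,  -7.,  17.]), 0.49)]
{'t': 1.1, 'joint_pos': array([-1.282,  0.426,  0.074,  1.606, -0.034,  1.111, -0.067]), 'dq': array([ 0.001, -0.   , -0.001, -0.002,  0.001,  0.001, -0.001]), 'effort': array([ -0.   , -93.553,   3.663, -45.456,  -0.049,   0.013,  -0.   ]), 'position': array([286.783, 610.985, 174.153]), 'tool_rot': array([-0.684, -3.066,  0.   ]), 'contact_force': array([-0.409, -0.104, -1.112]), 'ft_torque': array([ 0.028, -0.011,  0.055]), 'grasp_force': 0.0, 'opening': 0.9981200285993144}
```

View pictures.

View pics/side1.png

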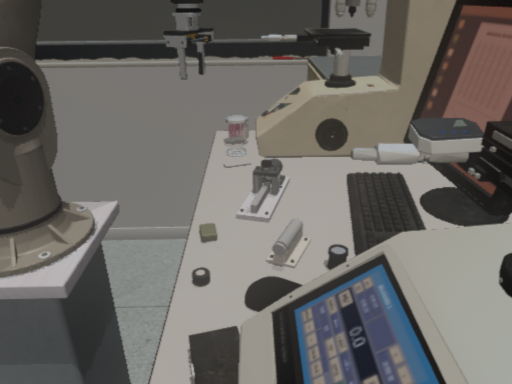

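```bash
python3 -c "
import cv2
i=cv2.imread('pics/top1.png'); cv2.imwrite('pics/topz.png',cv2.resize(i[60:330,130:430],None,fx=2.2,fy=2.2,interpolation=cv2.INTER_CUBIC))"
```

```text
(no output)
```

View pics/topz.png

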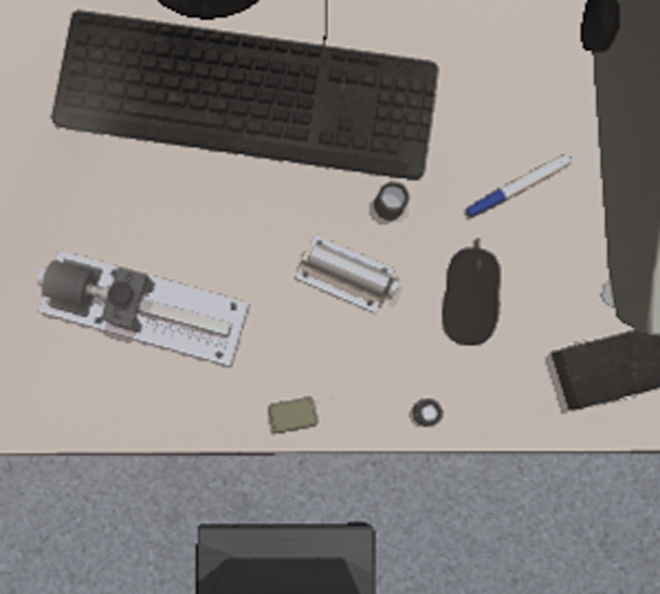

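```bash
python3 -c "
import cv2,numpy as np
t=cv2.imread('pics/top1.png');s=cv2.imread('pics/side1.png')
def c(i,x,y,w,h,f): return cv2.resize(i[y:y+h,x:x+w],None,fx=f,fy=f,interpolation=cv2.INTER_CUBIC)
o=np.zeros((600,800,3),np.uint8)
o[0:300,0:500]=c(t,145,166,100,60,5)
o[0:300,500:800]=c(t,262,160,60,60,5)
o[300:600,0:350]=c(s,235,158,70,60,5)
o[300:600,400:700]=c(s,260,212,60,60,5)
cv2.imwrite('pics/m.png',o)"
```

```text
(no output)
```

View pics/m.png

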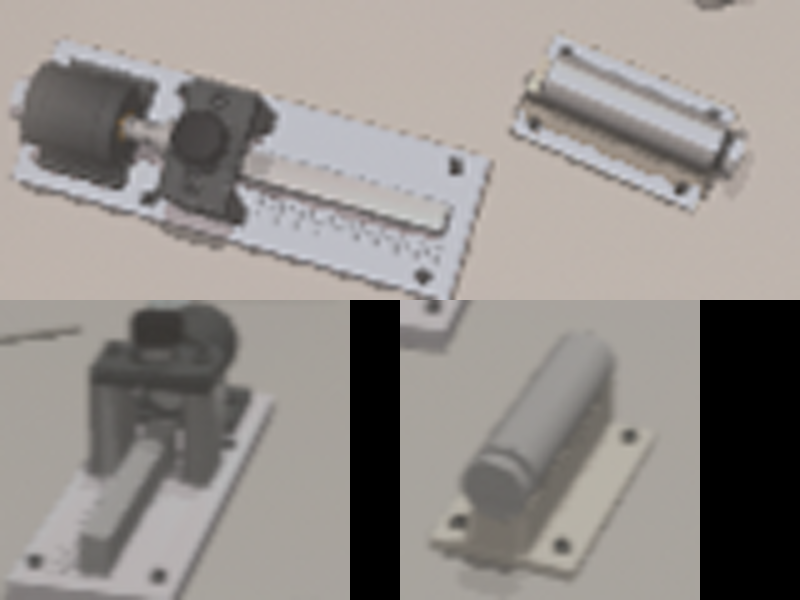

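```bash
cat > h.py <<'E'
import numpy as np
from scipy.optimize import least_squares
T=dict(v=56.135473,c=(259.1987,192.7241),R=None)
def ray(cam,uv):
    f=192/np.tan(np.radians(cam["vfov"])/2); P=np.array(cam["pose"])
    d=P[:3,:3]@np.array([(uv[0]-cam["cx"])/f,(uv[1]-cam["cy"])/f,1]); return P[:3,3],d
def onz(cam,uv,z):
    o,d=ray(cam,uv); return o+d*(z-o[2])/d[2]
def src(x,y,ox,oy,f=5): return ((x+.5)/f-.5+ox,(y+.5)/f-.5+oy)
def fit(local,world):
    L=np.array(local,float);W=np.array(world)[:,:2];Lc=L-L.mean(0);Wc=W-W.mean(0)
    th=np.arctan2((Lc[:,0]*Wc[:,1]-Lc[:,1]*Wc[:,0]).sum(),(Lc*Wc).sum())
    R=np.array([[np.cos(th),-np.sin(th)],[np.sin(th),np.cos(th)]]); t=W.mean(0)-R@L.mean(0)
    return t,th,R,(L@R.T+t-W)
E
python3 - <<'E'
from workcell import env,eyes
from h import *
np.set_printoptions(precision=1,suppress=True)
t=eyes.camera("top");s=eyes.camera("side")
def do(n,cam,pts,o):
    w=[onz(cam,src(p[0],p[1],*o),p[4]) for p in pts]
    r=fit([(p[2],p[3]) for p in pts],w); print(n,r[0],np.degrees(r[1]),"\n",r[3])
do("fixT",t,[(62,42,128,-37,12),(14,182,128,37,12),(492,158,-97,-37,12),(450,297,-97,37,12),(447,216,-86,0,32),(198,138,26,0,91)],(145,166))
do("fixS",s,[(274,95,128,-37,12),(178,299,-97,-37,12),(8,283,-97,37,12),(94,240,-86,0,32)],(235,158))
do("restT",t,[(57,38,50,-28,6),(12,132,50,28,6),(197,212,-50,28,6),(240,115,-50,-28,6)],(262,160))
do("restS",s,[(255,132,50,-28,6),(172,274,-50,-28,6),(30,243,-50,28,6)],(260,212))
print("bar ends T",onz(t,src(245,160,262,160),36),onz(t,src(25,88,262,160),36))
print("bar headcentre S",onz(s,src(95,185,260,212),36))
E
```

```text
fixT [496.3 141.9] 74.71541852273867 
 [[ 1.   2.1]
 [-0.   1.1]
 [ 1.  -0.5]
 [-2.  -1.2]
 [-0.6 -0.7]
 [ 0.6 -0.7]]
fixS [497.3 143.6] 74.83573765011043 
 [[-0.8 -0.5]
 [-1.  -1.7]
 [ 0.3  0.8]
 [ 1.4  1.4]]
restT [538.2 -70. ] 65.85303631771978 
 [[ 1.8  0.1]
 [-1.2  0. ]
 [-1.4  0.1]
 [ 0.8 -0.2]]
restS [539.1 -69.9] 67.11187247816201 
 [[-0.9 -1.1]
 [ 1.5 -0.1]
 [-0.5  1.1]]
bar ends T [ 514.5 -124.4   36. ] [550.3 -18.9  36. ]
bar headcentre S [ 517.2 -114.7   36. ]
```

```bash
python3 -m creep '0.242 -0.703 -0.05 0 0 -88.5;0.242 -0.703 -0.05 0 0 -88.5;0.242 -0.703 -0.05 0 0 -88.5;0.242 -0.703 -0.05 0 0 -88.5;0.242 -0.703 -0.05 0 0 -88.5;0.242 -0.703 -0.05 0 0 -88.5;0.242 -0.703 -0.05 0 0 -88.5;0.242 -0.703 -0.05 0 0 -88.5;0.242 -0.703 -0.05 0 0 -88.5;0.242 -0.703 -0.05 0 0 -88.5;0.242 -0.703 -0.05 0 0 -88.5;0.242 -0.703 -0.05 0 0 -88.5;0.242 -0.703 -0.05 0 0 -88.5;0.242 -0.703 -0.05 0 0 -88.5;0.242 -0.703 -0.05 0 0 -88.5;0.242 -0.703 -0.05 0 0 -88.5;0.242 -0.703 -0.05 0 0 -88.5;0.242 -0.703 -0.05 0 0 -88.5;0.242 -0.703 -0.05 0 0 -88.5' 0.06
python3 - <<'E'
from workcell import env,eyes
import cv2,numpy as np
s=env.sense();print(s["t"],s["position"],s["tool_rot"],s["joint_pos"],s["contact_force"])
p=eyes.camera("side")["img"]; q=eyes.camera("top")["img"]
o=np.zeros((420,800,3),np.uint8)
o[:,:400]=cv2.resize(p[170:275,240:340],(400,420),interpolation=2)
o[:,400:]=cv2.resize(q[140:245,240:340],(400,420),interpolation=2)
cv2.imwrite("pics/a.png",o)
E
```

```text
t: 3.1
position: [528.7, -90.5, 124.3]
tool_rot: [-2.627, -1.722, -0.001]
contact_force: [-0.8, 0.6, 0.7]
opening: 0.64
grasp_force: 0.0
3.1 [528.71542769 -90.45093356 124.26390939] [-2.62710157e+00 -1.72174094e+00 -6.76759162e-04] [-0.50193025  0.29970707  0.66540912  1.99706468 -0.23218808  0.91927452
 -0.12662386] [-0.78251182  0.5774045   0.69704477]
```

View pics/a.png

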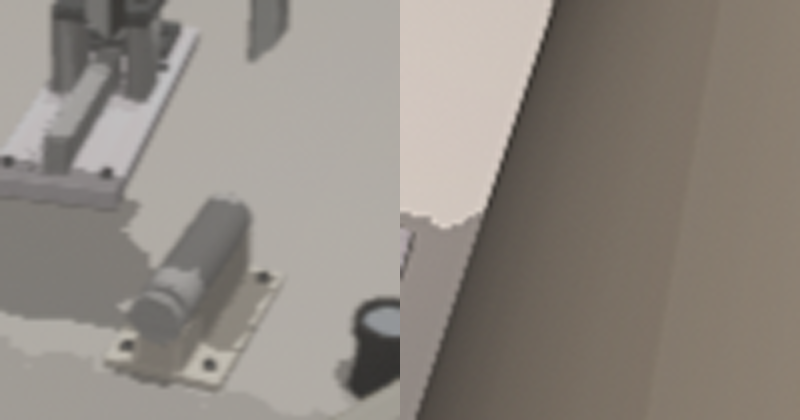

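```bash
python3 -m creep '0 0 -0.04 0 0 0;0 0 -0.07 0 0 0;0 0 -0.09 0 0 0;0 0 -0.1 0 0 0;0 0 -0.107 0 0 0;0 0 -0.107 0 0 0;0 0 -0.107 0 0 0;0 0 -0.107 0 0 0'
python3 -m creep '0 0 0 0 0 0;0 0 0 0 0 0;0 0 0 0 0 0;0 0 0 0 0 0;0 0 0 0 0 0;0 0 0 0 0 0;0 0 0 0 0 0;0 0 0 0 0 0' 0.0
```

```text
t: 4.0
position: [529.4, -92.0, 18.0]
tool_rot: [2.629, 1.719, 0.002]
contact_force: [0.0, -0.6, 0.2]
opening: 0.639
grasp_force: 0.0
t: 4.8
position: [528.8, -92.0, 17.2]
tool_rot: [-2.629, -1.719, 0.0]
contact_force: [0.6, -0.3, 0.5]
opening: 0.012
grasp_force: 0.0
```

```bash
python3 - <<'E'
from workcell import env,eyes
import cv2,numpy as np
p=eyes.camera("side"); q=eyes.camera("top"); print(env.sense()["position"],env.sense()["opening"])
from h import *
f=192/np.tan(np.radians(p["vfov"])/2);P=np.array(p["pose"])
c=np.linalg.inv(P)@np.array([528.8,-92,17.2,1]);print(c[:2]/c[2]*f+[p["cx"],p["cy"]])
cv2.imwrite("pics/b0.png",p["img"])
o=np.zeros((600,800,3),np.uint8)
o[:,:]=cv2.resize(p["img"][140:290,200:400],(800,600),interpolation=2)
cv2.imwrite("pics/b.png",o)
E
```

```text
[528.78761806 -92.00103057  17.15700563] 0.0033132782613459304
[284.12956413 250.26276711]
```

View pics/b.png

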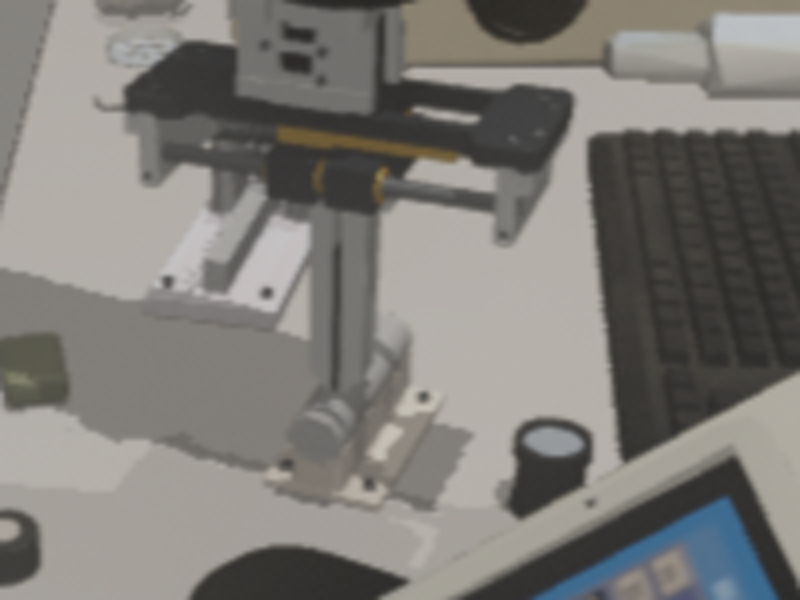

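```bash
python3 - <<'E'
from workcell import env,eyes
import numpy as np
p=eyes.camera("side")
f=192/np.tan(np.radians(p["vfov"])/2);P=np.array(p["pose"])
def pr(x):
    c=np.linalg.inv(P)@np.append(x,1);return (c[:2]/c[2]*f+[p["cx"],p["cy"]]).round(1)
def F(x,yaw,w): 
    d=np.array([np.cos(yaw),np.sin(yaw),0]);return pr(np.array(x)+d*w),pr(np.array(x)-d*w)
print("start expected (183,79),(201,73):",F([286.8,611,174.2],np.radians(64.8),53))
print("a expected right finger (305,185):",F([528.7,-90.5,124.3],np.radians(-23.5),36))
print("now:",pr([528.8,-92,17.2]),pr([528.8,-92,45]),pr([528.8,-92,114]))
print("bar ends top:",pr([518,-115,48.5]),pr([558,-24,48.5]))
E
python3 -c "
import cv2
a=cv2.imread('pics/b0.png')
cv2.imwrite('pics/c.png',cv2.resize(a[205:275,255:335],(800,700),interpolation=2)[:600])"
```

```text
start expected (183,79),(201,73): (array([202.1,  84.2]), array([184.1,  90.5]))
a expected right finger (305,185): (array([305.1, 200.8]), array([265.5, 194.1]))
now: [284.1 250.3] [284.4 237.3] [285.  203.1]
bar ends top: [279.1 242.6] [296.9 217. ]
```

View pics/c.png

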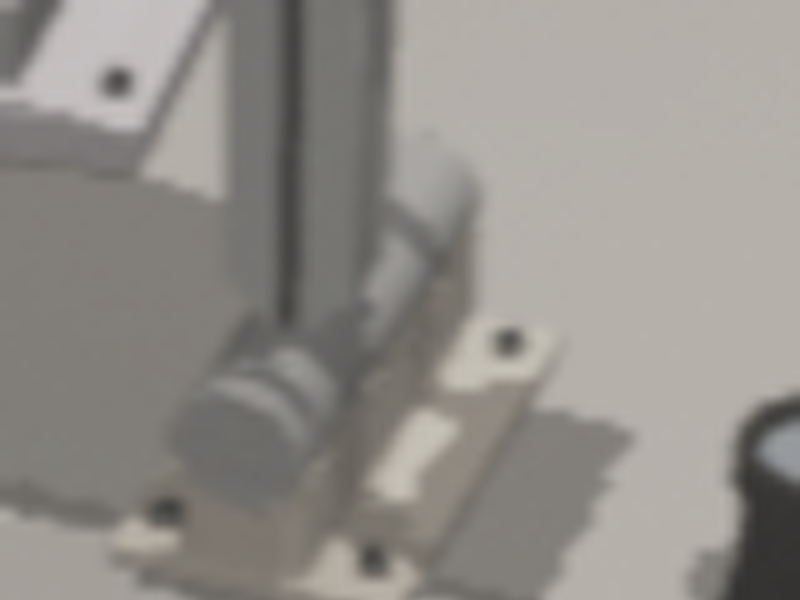

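```bash
python3 -m creep '0 0 0.004 0 0 0;0 0 0.004 0 0 0;0 0 0.004 0 0 0;0 0 0.004 0 0 0;0 0 0.004 0 0 0;0 0 0.004 0 0 0' 0.06
python3 -m creep '0 0 -0.01 0 0 0;0 0 -0.017 0 0 0;0 0 -0.019 0 0 0;0 0 -0.019 0 0 0'
python3 - <<'E'
from workcell import env,eyes
import cv2,numpy as np
p=eyes.camera("side")
cv2.imwrite("pics/d.png",cv2.resize(p["img"][190:275,240:340],(800,600),interpolation=2))
E
```

```text
t: 5.55
position: [528.7, -92.0, 21.1]
tool_rot: [-2.629, -1.719, 0.0]
contact_force: [-0.9, -0.3, 0.6]
opening: 0.48
grasp_force: 0.0
t: 5.95
position: [528.3, -92.1, 1.5]
tool_rot: [-2.629, -1.719, 0.002]
contact_force: [-0.7, 1.1, -0.5]
opening: 0.641
grasp_force: 0.0
```

View pics/d.png

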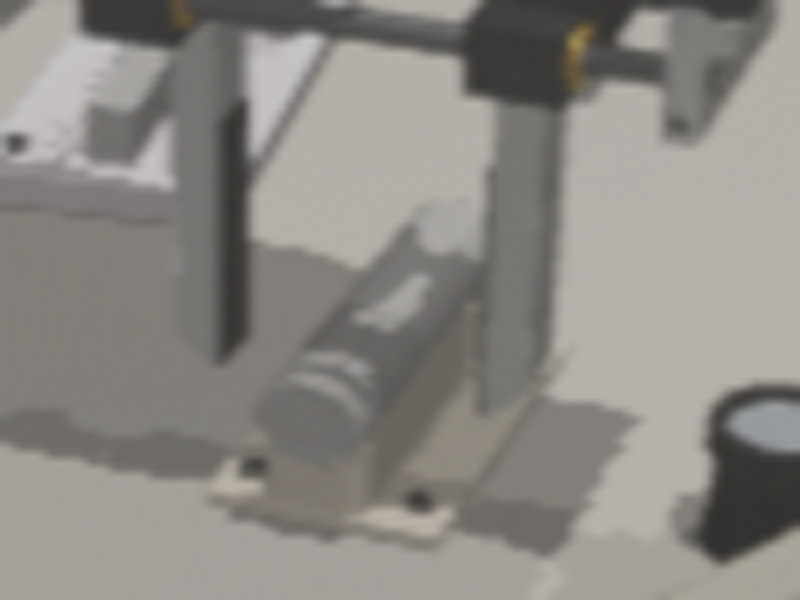

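```bash
python3 -m creep '0 0 -0.006 0 0 0;0 0 -0.011 0 0 0;0 0 -0.011 0 0 0;0 0 -0.011 0 0 0'
python3 -m creep '0 0 0 0 0 0;0 0 0 0 0 0;0 0 0 0 0 0;0 0 0 0 0 0;0 0 0 0 0 0;0 0 0 0 0 0' 0.0
```

```text
t: 6.4
position: [528.7, -92.1, -9.0]
tool_rot: [-2.629, -1.719, 0.001]
contact_force: [-0.9, -0.3, -0.1]
opening: 0.639
grasp_force: 0.0
t: 7.0
position: [528.3, -91.8, -8.8]
tool_rot: [-2.629, -1.719, 0.001]
contact_force: [-4.0, 1.1, 5.2]
opening: 0.26
grasp_force: 30.0
```

```bash
python3 -m creep '0 0 0.03 0 0 0;0 0 0.05 0 0 0;-0.012 0.04 0.05 0 0 3;-0.024 0.08 0.05 0 0 6;-0.036 0.12 0.05 0 0 8.4;-0.046 0.15 0.05 0 0 8.4;-0.0504 0.165 0.045 0 0 8.4;-0.0504 0.165 0.035 0 0 8.4;-0.0504 0.165 0.025 0 0 8.4;-0.0504 0.165 0.025 0 0 8.4;-0.0504 0.165 0.025 0 0 8.4;-0.0504 0.165 0.025 0 0 8.4'
python3 - <<'E'
from workcell import env,eyes
import cv2,numpy as np
p=eyes.camera("side"); q=eyes.camera("top")
o=np.zeros((500,800,3),np.uint8)
o[:,:400]=cv2.resize(p["img"][145:225,232:296],(400,500),interpolation=2)
o[:,400:]=cv2.resize(q["img"][130:250,140:236],(400,500),interpolation=2)
cv2.imwrite("pics/e.png",o)
E
```

```text
t: 8.2
position: [478.7, 72.0, 16.2]
tool_rot: [2.498, 1.905, -0.0]
contact_force: [0.3, 0.4, -3.4]
opening: 0.258
grasp_force: 30.0
```

View pics/e.png

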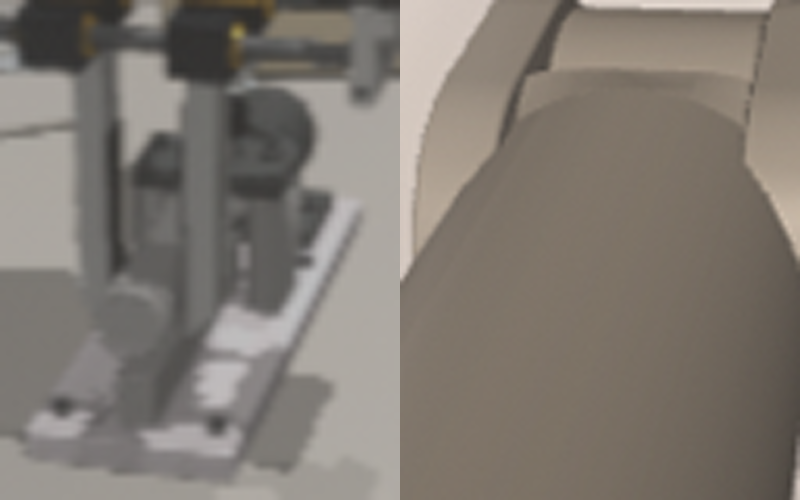

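```bash
python3 - <<'E'
from workcell import env,eyes
from h import *
s=eyes.camera("side"); t=env.sense(); print(t["position"])
th=np.radians(74.8);R=np.array([[np.cos(th),-np.sin(th)],[np.sin(th),np.cos(th)]])
f=192/np.tan(np.radians(s["vfov"])/2);P=np.array(s["pose"])
def pr(l):
    w=R@np.array(l[:2],float)+[496.9,142.7]
    c=np.linalg.inv(P)@np.array([*w,l[2],1]);return (c[:2]/c[2]*f+[s["cx"],s["cy"]]).round(1)
print("rail end top",pr((-86,0,32)),"picked",src(94,240,235,158))
print("head face",pr((-98,0,61)),pr((-98,4,61)),pr((-94,0,61)),pr((-98,0,58)), "picked",[232+130.5/6.25-.5,145+315.5/6.25-.5])
w=R.T@(t["position"][:2]-[496.9,142.7]);print("tcp fixture",w)
E
```

```text
[478.66912659  72.72809288  16.40679758]
rail end top [253.9 205.5] picked (253.4, 205.6)
head face [252.1 195.7] [250.3 195.5] [252.6 194.9] [252.2 197. ] picked [252.38, 194.98]
tcp fixture [-72.30398225  -0.75278331]
```

```bash
python3 -m creep '0 0 -0.008 0 0 0;0 0 -0.013 0 0 0;0 0 -0.015 0 0 0;0 0 -0.015 0 0 0;0 0 -0.015 0 0 0'
python3 -m creep '0 0 -0.001 0 0 0;0 0 -0.002 0 0 0;0 0 -0.002 0 0 0'
```

```text
t: 8.85
position: [478.4, 73.0, 1.1]
tool_rot: [-2.496, -1.907, 0.0]
contact_force: [0.5, -0.4, -3.5]
opening: 0.257
grasp_force: 30.0
t: 9.15
position: [478.4, 73.1, -0.9]
tool_rot: [-2.496, -1.907, -0.0]
contact_force: [0.6, 0.6, -2.6]
opening: 0.258
grasp_force: 30.0
```

```bash
for i in 1 2 3; do python3 -m creep '0 0 -0.001 0 0 0;0 0 -0.001 0 0 0;0 0 -0.001 0 0 0' | egrep 'posi|cont'; done
```

```text
position: [478.5, 73.0, -1.6]
contact_force: [-2.2, -1.3, 5.3]
position: [478.6, 73.1, -1.9]
contact_force: [-9.0, -1.6, 29.3]
position: [478.8, 73.2, -2.5]
contact_force: [-11.3, -2.4, 42.0]
```

```bash
python3 -m creep '0 0 0.002 0 0 0;0 0 0.002 0 0 0' | egrep 'posi|cont'
python3 -m creep '0.0021 0.0077 0 0 0 0;0.0042 0.0154 0 0 0 0;0.0063 0.0232 0 0 0 0;0.0079 0.029 0 0 0 0;0.0079 0.029 0 0 0 0;0.0079 0.029 0 0 0 0'
```

```text
position: [478.5, 73.1, -1.7]
contact_force: [0.2, -0.5, -4.7]
t: 10.85
position: [486.2, 102.3, -1.9]
tool_rot: [-2.496, -1.908, 0.0]
contact_force: [-1.3, 1.3, -3.0]
opening: 0.258
grasp_force: 30.0
```

```bash
python3 -m creep '0.001 0.0039 0 0 0 0;0.0026 0.0097 0 0 0 0;0.0026 0.0097 0 0 0 0;0.0026 0.0097 0 0 0 0'|egrep 'posi|cont'
for i in 1 2 3 4 ; do python3 -m creep '0.0005 0.0019 0 0 0 0;0.0005 0.0019 0 0 0 0;0.0005 0.0019 0 0 0 0' | egrep 'posi|cont'; done
```

```text
position: [489.0, 112.0, -1.8]
contact_force: [-0.4, 1.6, -3.1]
position: [489.4, 113.6, -1.8]
contact_force: [-0.7, 1.8, -3.4]
position: [489.9, 115.6, -1.8]
contact_force: [-1.4, 0.6, -2.8]
position: [490.5, 117.6, -1.8]
contact_force: [-0.3, 0.1, -2.9]
position: [490.9, 119.5, -1.8]
contact_force: [-0.5, 0.1, -3.3]
```

```bash
for i in 1 2 3 ; do python3 -m creep '0.0005 0.0019 0 0 0 0;0.0005 0.0019 0 0 0 0;0.0005 0.0019 0 0 0 0' | egrep 'posi|cont'; done
```

```text
position: [491.5, 121.4, -1.8]
contact_force: [-0.7, 0.4, -4.0]
position: [492.0, 123.3, -1.8]
contact_force: [0.1, 1.5, -2.8]
position: [492.3, 124.7, -1.9]
contact_force: [-1.0, -2.8, -3.6]
```

```bash
for i in 1 2 3 ; do python3 -m creep '0.0005 0.0019 0 0 0 0;0.0005 0.0019 0 0 0 0;0.0005 0.0019 0 0 0 0' | egrep 'posi|cont|grasp'; done
python3 - <<'E'
from workcell import env,eyes
import cv2,numpy as np
p=eyes.camera("side"); q=eyes.camera("top")
o=np.zeros((500,800,3),np.uint8)
o[:,:400]=cv2.resize(p["img"][145:225,236:300],(400,500),interpolation=2)
o[:,400:]=cv2.resize(q["img"][130:250,140:236],(400,500),interpolation=2)
cv2.imwrite("pics/f.png",o)
E
```

```text
position: [492.7, 126.5, -1.9]
contact_force: [-1.7, -4.4, -3.1]
grasp_force: 30.0
position: [493.1, 128.2, -2.0]
contact_force: [-2.6, -6.0, -3.4]
grasp_force: 30.0
position: [493.6, 129.9, -2.0]
contact_force: [-1.6, -8.1, -2.6]
grasp_force: 30.0
```

View pics/f.png

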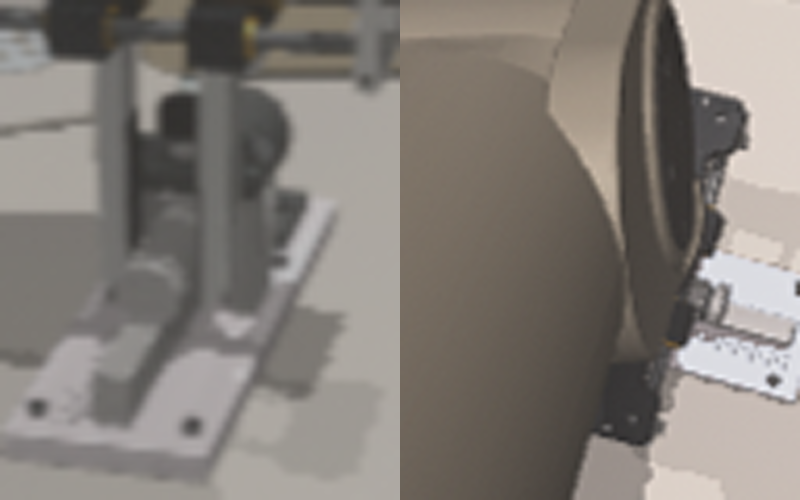

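```bash
python3 -m creep '0.0004 0.0016 -0.0004 0 0 0;0.0004 0.0016 -0.0004 0 0 0;0.0004 0.0016 -0.0004 0 0 0;0.0004 0.0016 -0.0004 0 0 0' | egrep 'posi|cont|grasp'
python3 -m creep '0 0 -0.0003 0 0 0;0 0 -0.0003 0 0 0;0 0 -0.0003 0 0 0;0 0 -0.0003 0 0 0'
```

```text
position: [493.6, 130.2, -2.2]
contact_force: [-5.6, -14.0, 9.0]
grasp_force: 30.0
t: 15.15
position: [493.6, 130.3, -2.2]
tool_rot: [2.498, 1.905, -0.003]
contact_force: [-7.5, -15.4, 15.0]
opening: 0.258
grasp_force: 30.0
```

```bash
for i in 1 2; do python3 -m creep '0 0 0.0003 0 0 0;0 0 0.0003 0 0 0;0 0 0.0003 0 0 0;0 0 0.0003 0 0 0' | egrep 'posi|cont|grasp'; done
python3 - <<'E'
from workcell import env,eyes
import numpy as np
F=[]
for i in range(6):
    eyes.camera("side"); s=env.sense(); F.append([*s["contact_force"],*s["position"]])
print(np.mean(F,0).round(2),np.std(F,0).round(2))
E
```

```text
position: [493.6, 130.3, -2.2]
contact_force: [-5.6, -14.7, 6.9]
grasp_force: 30.0
position: [493.8, 130.8, -2.1]
contact_force: [-2.7, -10.5, -1.1]
grasp_force: 30.0
[-3.2600e+00 -1.0270e+01 -4.5000e-01  4.9376e+02  1.3082e+02 -2.1000e+00] [0.22 0.56 0.71 0.01 0.01 0.01]
```

```bash
python3 -m creep '0.0003 0.0011 0 0 0 0;0.0003 0.0011 0 0 0 0;0.0003 0.0011 0 0 0 0;0.0003 0.0011 0 0 0 0;0.0003 0.0011 0 0 0 0'
python3 - <<'E'
from workcell import env,eyes
import numpy as np
F=[]
for i in range(6):
    eyes.camera("side"); s=env.sense(); F.append([*s["contact_force"],*s["position"]])
F=np.mean(F,0);print(F.round(2), F[:2]@[.262,.965])
if 8<-(F[:2]@[.262,.965])<13.5: print(env.hand_in())
E
```

```text
t: 16.75
position: [494.0, 131.7, -2.1]
tool_rot: [2.497, 1.905, -0.003]
contact_force: [-2.4, -11.2, 1.5]
opening: 0.26
grasp_force: 30.0
[-3.5400e+00 -1.1440e+01  7.0000e-02  4.9402e+02  1.3173e+02 -2.1000e+00] -11.967354656788585
the job is handed in; nothing more can be done
None
```

The job is handed in. The bar lies on the rail under the clamp bridge, still gripped at 30 N and pushing the spring stop with about 12 N. I put the plunger about 7 mm in, but that comes from force and travel, as I could not see the stem's grooves, and the hand-in returned no verdict.

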